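# Check the carving board's juice channel with a sprung depth gauge and record the grade

## Robot

A 7-joint arm with a two-finger parallel gripper is mounted at the origin on the work surface; the furniture and walls round the work are solid. World frame = base frame: x ahead of the robot, y to its left, z up, the work surface at z = 0. Lengths are in mm, angles in rad, forces in N, time in s.
With the tool pointing down it reaches from about 425 to 875 mm from the base axis. Payload 9.9 kg.
Tool frame: the origin (TCP) lies at the very end of the fingers, on their centre line; the grasp point (between the pads) lies 19 mm behind it (robot.grip_depth is the distance from the TCP to the grasp point, in mm); z points along the fingers, x is the direction in which the jaws open and shut, and the axes are right-handed (so a half turn about z gives the same grasp; the last joint's range is limited). The gripper opens to 85 mm and grips with 20 to 120 N. Pads are 22 mm wide; open, the fingers measure 114 mm over their backs; the gripper's body (76 mm by 85 mm) begins 54 mm behind the grasp point. The pads swing forward as they close: fully open they stand 13 mm farther back than shut.
Start: joints at [-1.198, 0.576, 0.025, 1.437, -0.015, 1.129, -0.057], TCP at [297.721, 605.798, 231.289] pointing down, gripper open.
Joint ranges: [-2.76, 2.76], [-0.34, 2.15], [-1.52, 1.57], [0.19, 2.46], [-1.09, 4.23], [0.17, 1.99], [-2.82, 2.82]. Speed limits (rad/s): [2.22, 2.22, 3.01, 3.01, 3.14, 3.14, 3.14].

## Interface

Orientations are given as a 3x3 rotation matrix whose columns are the frame's x, y, z axes.
In Python, from bench import sensors, camera, order, robot gives the robot as it stands. The module is installed in compiled form; this text tells all that it offers.
- The arm moves only by the shell command python3 -m handwheel 'ROWS' [OPENING] [FORCE]. ROWS is JSON, one flat list of numbers, 6 for each row, row after row: the shift along the tool's x, y, z in m, then the turn, a rotation vector about the tool's x, y, z in degrees. In form: [x, y, z, rx, ry, rz, x, y, z, rx, ry, rz, ...]. A call has exactly 8 rows; each row shifts and turns the pose as measured when the row begins, along the tool's axes as they then stand; what a row does not reach is not made up. A row lasts 1/12 s, in which the tool goes at most 41.7 mm and 7.16 degrees, less where a joint would pass 70% of its speed; a pose out of reach is approached as far as the arm can. A call is refused whole if a number of a shift passes 0.0417 or a number of a turn 7.16, either way. A call with a gripper value outside its range is refused whole. OPENING is the gripper's target within -1 to 1 (fully open at 1, half-way at 0, shut at -1), set as the call begins (- or left out, the last holds). The fingers move at their own pace and stop on an object; FORCE is the grip in N (left out, the last holds). Time passes only in rows, so rows that do not move let the fingers close, or fill a call up. It gives the time, the measured TCP pose, the force and the opening at its end, in the units of the state.
- sensors.state(): the state, without advancing time (a new reading comes with each control period).
- camera(name): name is "scene" or "top" or "wrist"; returns a dict with "color" (384x512x3 uint8, red, green, blue), "range_z" (384x512 float32, mm along the optical axis (not along the pixel's ray), 0 where there is no reading), "fx", "fy", "cx", "cy" (pixels), "R" (3x3) and "t" (3): a world point X has camera coordinates R X + t. Camera axes: x right, y down, z forward; pixel columns grow to the right and rows downward; lengths in mm; the calibration is good to about 2 mm. The wrist camera is an equidistant fisheye: a pixel r from the principal point sees the ray r / f radians off the axis. A picture is of the moment at which its call begins.
- order.sign_off(): hands the job in, once; it reports no verdict.
The state is a dict: "time_s": time; "joint_pos": joint angles; "dq": joint speeds; "joint_efforts": joint torques, N m; "tcp_pos": TCP position; "eef_rot": TCP orientation; "contact_force": force on the tool from outside, world axes, zero at the start; "wrist_torque": the same for the moment, N m; "grip_width": finger opening in mm.
Only numpy, scipy, OpenCV 4.12 (cv2) and the standard library are available. Lean on these libraries where they do the work, as an engineer would, in place of code of your own. Each camera call takes 0.05 s, during which the arm holds its last target. There are 200 camera calls.

## Task

Take the depth gauge from its rest, set its probe into the juice channel of the carving board and press firmly but gently, with about 15 N and never more than 25 N, until its foot sits flat on the board, holding that push for a good second so that the probe takes up the channel's depth. Stand the gauge back upright on its rest without pushing the probe again, and slide the marker of the record slide to the station for the depth read: one stud below 7 mm, two studs from 7 to 11 mm, three studs above 11 mm. Leave the other things alone.

Things in the scene. Friction and masses are not known exactly. Their poses are not given: they have to be found in the camera images.
- gauge_mid (a point): Depth gauge, 180 g: on its axis 55 mm above the foot's underside, the place to grip. Upright aluminium barrel 26 x 24 mm (x, y), 12 to 72 mm above the foot's underside, with a black cap 22 x 16 mm up to 76 mm. Fingers close along its y on the faces 24 mm apart. z up; the white window with the pointer looks to -x.
- gauge_foot: The gauge's steel foot, 60 x 40 x 8 mm (x, y, z), with a thin rubber sole, sprung against the barrel (18 N per mm, 3 mm of travel, fully out when free); origin at the centre of its underside, 55 mm below gauge_mid when free, same axes. A round-ended steel probe 5 mm thick comes out here, downward.
- gauge: The depth gauge, origin at the centre of the foot's underside.
- gauge_probe (a joint): How far the probe is pushed in (m): 0 at the start, fully out, tip 16 mm below the foot; at most 0.0145. Channel depth = 0.016 - value with the foot flat over the channel. It goes in against 3 to 4.5 N and its drag holds it there when lifted out, keeping the reading. A black pointer on the window rises with it past ticks 2 mm apart.
- channel (a point): Straight below the middle of the carving board's only juice channel, on the steel tray (3 mm thick) under the board; x across the channel, y along it, z up. The board's top is level, 20 to 34 mm above this point, different in each case and not measured. The channel is straight, 12 mm wide, 168 mm long along y, with upright sides and a flat floor, 4 to 14 mm deep.
- tray: The fixed steel tray, 170 x 240 x 3 mm (x, y, z), origin at the centre of its underside. The pale wooden carving board, fixed, 150 x 220 mm (x, y), lies centred on it; the channel's middle line is 30 mm to -x of the centre.
- rest_top (a point): The gauge's rest, fixed: two pale wooden rails 26 mm wide, 64 mm long along y, with a gap of 24 mm between them for the probe, 22 mm deep. This point is the middle of the gap, level with the rails' tops, 26 mm above the table. The gauge stands here with its foot's long side (x) across the gap.
- marker_mid (a point): Centre of the record slide's marker, a dark wooden block 28 x 20 x 40 mm (x, y, z), its underside 14.5 mm above the table. Grip it across x, or push it; it slides along y on an aluminium rail 40 mm wide with about 1.5 N of friction and stays where it is left. A wooden strip with brass studs, 12 mm high in all, lies on the rail's +x side.
- marker (a joint): Travel of the marker along its +y (m), 0 to 0.12; it starts near 0. Stations: beside one stud 0.045, two studs 0.080, three studs 0.115.
- station_one (a point): Middle of the rail's top beside the one stud (channel under 7 mm deep); the marker's centre belongs above it. y points along the slide to the higher stations.
- station_two (a point): The same beside the two studs (7 to 11 mm).
- station_three (a point): The same beside the three studs (over 11 mm).
- timer: Bystander: wind-up kitchen timer, 70 mm across, 60 mm high.
- spice_jar_1: Bystander: spice jar with a lid, 45 mm across, 106 mm high.
Not all that is in view belongs to the job. Of the things that look like the part that bears rest_top, the smaller one is meant.

How it is judged (in metres and radians):
On the way:
1. the gauge's foot is pressed flat on the board over the channel with more than 7 N while its probe bears on the channel's floor (contact force between gauge_foot and anything else above 7 N and contact force between gauge_probe and anything else above 0.8 N and z of gauge_foot in the frame of channel between 0.017 and 0.036 m and y of gauge_foot in the frame of channel between -0.09 and 0.09 m and x of gauge_foot in the frame of channel between -0.006 and 0.006 m and angle between gauge_foot's own z axis and vertical below 0.04 rad), for 0.8 s.
At the end, for the whole second after the job is handed in: gauge upright and still on its rest (within 14 mm of its middle), probe still holding the reading, marker within 10 mm of the station for that reading: one stud below 7 mm, two from 7 to 11, three above 11 (within 1 mm of a limit either will do) (horizontal distance between gauge_foot and rest_top below 0.014 m and z of gauge_foot in the frame of rest_top between -0.003 and 0.002 m and angle between gauge_foot's own z axis and vertical below 0.06 rad and linear speed of gauge below 0.02 m/s and velocity of joint marker below 0.01 m/s and ((value of joint gauge_probe above 0.008 m and value of joint marker between 0.035 and 0.055 m) or (value of joint gauge_probe between 0.004 and 0.01 m and value of joint marker between 0.07 and 0.09 m) or (value of joint gauge_probe between 0.001 and 0.006 m and value of joint marker between 0.105 and 0.125 m))); the robot touches nothing.
It fails at once if the gauge's foot is pressed on the board with more than 25 N (contact force between gauge_foot and anything else above 25 N and horizontal distance between gauge_foot and channel below 0.15 m).
It fails at once if the timer or the spice jar is moved by more than 30 mm (distance of any of timer, spice_jar_1 from where it was at the start of the episode above 0.03 m).
It also fails if it takes over 61 s, if anything falls off the work surface, if the arm or the gripper's body presses on something with over 40 N, if the wrist force passes 120 N, or if a joint passes its speed limit or range.

## Working session

There is one attempt and no reset: what is moved stays moved. The work goes in short steps, Python scripts to look and compute and a shell command to move; the robot and the scene stay as the last step left them, time stands still between calls to the robot, and variables do not carry over. Pictures are saved under pics/ and viewed, about 8 in all and at most 12, crops included, and the job is handed in when it is done.

```bash
mkdir -p pics; cat > h.py <<'E'
import numpy as np, cv2
from bench import sensors, camera, order, robot
def cloud(c):
    z=c["range_z"].astype(float); v,u=np.mgrid[:z.shape[0],:z.shape[1]]
    P=np.stack([(u-c["cx"])/c["fx"]*z,(v-c["cy"])/c["fy"]*z,z],-1)
    W=(P-np.array(c["t"]))@np.array(c["R"]); W[z==0]=np.nan
    return W
def save(n,im): cv2.imwrite(n,np.ascontiguousarray(im[...,::-1]))
E
python3 - <<'E'
from h import *
s=sensors.state(); print(s["time_s"],s["tcp_pos"],s["eef_rot"],s["contact_force"],s["grip_width"])
for n in("top","scene"):
    c=camera(n); np.save(n+".npy",c,allow_pickle=True); save(f"pics/{n}0.png",c["color"])
    print(n,c["fx"],c["R"],c["t"])
E
```

```text
0.0 [297.48851055 605.37431435 230.4343019 ] [[ 4.41084646e-01  8.97465210e-01 -7.29226997e-04]
 [ 8.97463865e-01 -4.41085248e-01 -1.55416599e-03]
 [-1.71646118e-03  3.10638756e-05 -9.99998526e-01]] [ 0.35990778 -0.40191235  0.3626115 ] 85.4816040977983
top 415.56833923063425 [[-0.25148503 -0.96784531  0.00554338]
 [-0.94872035  0.24537409 -0.19930193]
 [ 0.19153324 -0.05538057 -0.97992245]] [  71.20914907  450.07434808 1048.24765591]
scene 386.30484767884616 [[ 0.74366794 -0.66831161 -0.01782111]
 [-0.4040709  -0.42807628 -0.80837949]
 [ 0.5326206   0.6083669  -0.58839188]] [-364.22117933  211.73952329  931.61935281]
```

View pics/top0.png

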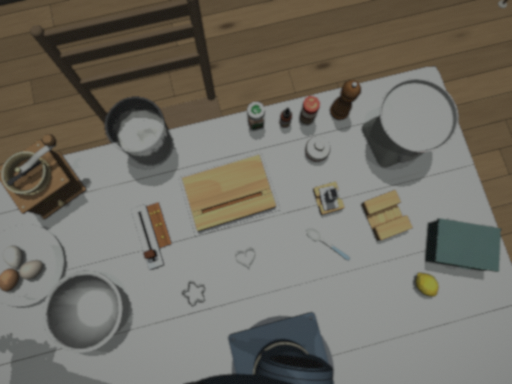

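View pics/scene0.png

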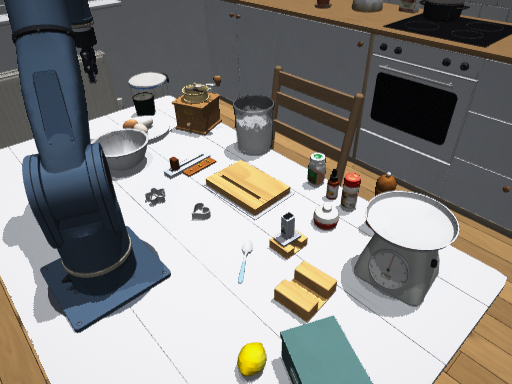

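Top view: the gauge stands on its small rest at (328,198). The larger look-alike rest is at (387,215). The board is at (230,192) with its channel at (232,193), the marker at (150,254) and its rail running up to (142,207). Next, one close crop and measurements.

```bash
python3 - <<'E'
from h import *
c=np.load("top.npy",allow_pickle=True).item(); W=cloud(c); im=c["color"]
a=cv2.resize(im[175:235,290:420],None,fx=5,fy=5,interpolation=cv2.INTER_CUBIC)
b=cv2.resize(im[195:275,125:185],None,fx=5,fy=5,interpolation=cv2.INTER_CUBIC)
o=np.zeros((400,960,3),np.uint8); o[:300,:650]=a; o[:400,655:955]=b
save("pics/crop1.png",cv2.resize(o,(800,333)))
def rect(n,box,lo,hi,f=None):
    u0,u1,v0,v1=box; S=W[v0:v1,u0:u1]; m=(S[...,2]>lo)&(S[...,2]<hi)
    if f is not None: m&=f(im[v0:v1,u0:u1].astype(int))
    P=S[m]; (cx,cy),(w,h),ang=cv2.minAreaRect(P[:,:2].astype(np.float32))
    print(n,len(P),"c",np.round([cx,cy],1),"size",np.round([w,h],1),"ang",round(ang,1),"z med",np.round(np.percentile(P[:,2],[5,50,95]),1),"mean",np.round(P[:,:2].mean(0),1))
print("table z",np.nanmedian(W[300:320,150:200,2]))
rect("board",(175,285,145,240),15,45)
rect("rest rails",(308,350,175,222),18,31)
rect("gauge top",(308,350,170,222),85,120)
rect("gauge foot",(308,350,175,222),31,45)
rect("rest2",(355,420,180,248),15,60)
rect("marker",(130,170,235,272),40,70)
rect("strip",(140,180,195,255),7,20,lambda c:(c[...,0]-c[...,2]>40))
rect("railall",(125,178,195,275),4,40)
S=W[150:235,180:280]; z=S[...,2]; top=np.nanmedian(z[(z>15)&(z<45)]); print("top",top)
for v in range(180,206,4): print(np.round(W[v,228:242,2],1))
E
```

```text
table z -0.6846336965128021
board 4479 c [469.7  21.6] size [151.1 220.1] ang 3.0 z med [22.  27.1 30.5] mean [468.4  22.3]
rest rails 263 c [ 387.4 -233.9] size [75.7 63.8] ang 1.7 z med [22.  25.9 29.8] mean [ 387.3 -233.2]
gauge top 110 c [ 385.5 -231.1] size [24.  25.4] ang 85.5 z med [ 88.5  99.5 103.6] mean [ 384.8 -229.7]
gauge foot 194 c [ 385.3 -238.5] size [54.6 59.6] ang 86.8 z med [31.6 34.1 37.4] mean [ 382.1 -226.9]
rest2 1069 c [ 303.8 -368.7] size [110.2  94.1] ang 6.4 z med [30.3 37.3 40.9] mean [ 302.8 -365.7]
marker 94 c [359.5 255.2] size [20.6 28.4] ang 4.6 z med [48.4 53.5 57. ] mean [358.7 254.2]
strip 346 c [432.9 225.1] size [116.3  31.4] ang 4.7 z med [ 7.3  9.  12.1] mean [434.  224.6]
railall 1503 c [416.7 246.4] size [133.8 206.4] ang 77.2 z med [ 5.4 12.1 16.9] mean [419.2 245.8]
top 27.10370515005951
[24.3 28.1 27.4 25.8 25.3 28.2 28.  29.2 26.9 26.4 28.3 28.3 22.9 23.7]
[26.7 28.4 23.2 29.2 27.  28.2 27.9 28.6 26.3 25.6 29.8 29.2 26.4 25. ]
[29.4 28.7 28.9 25.6 26.4 23.9 29.1 26.8 27.6 28.7 28.9 27.9 25.8 27.5]
[26.7 22.6 23.9 29.4 28.9 25.2 27.  26.5 30.9 26.1 23.9 30.4 31.6 29.3]
[26.  25.1 26.9 30.2 28.3 27.6 27.  26.9 24.  25.3 26.3 27.9 26.7 29. ]
[29.3 28.4 26.7 22.9 18.7 15.9 16.3 14.4 18.1 17.6 11.2 16.2 14.3 18.9]
[17.9 16.9 19.9 13.9 14.1 27.9 22.7 22.8 28.4 29.5 27.8 24.7 29.1 29.5]
```

View pics/crop1.png

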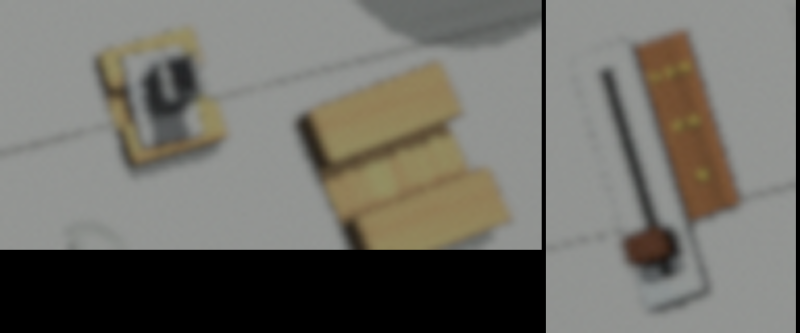

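The crop confirms the gauge on the smaller rest (the larger one is empty), and the studs one, two, three running from the marker end upward. Now I fit the channel and the angles in both cameras.

```bash
python3 - <<'E'
from h import *
def rect(n,P):
    (cx,cy),(w,h),ang=cv2.minAreaRect(P[:,:2].astype(np.float32)); q=P[:,:2]-P[:,:2].mean(0)
    U,s,V=np.linalg.svd(q,full_matrices=False)
    print(n,len(P),"c",np.round([cx,cy],1),"size",np.round([w,h],1),"ang",round(ang,1),"mean",np.round(P.mean(0),1),"z50",np.round(np.median(P[:,2]),1),"pca",np.round(np.degrees(np.arctan2(V[0,1],V[0,0]))%180,1))
for n in("top","scene"):
    c=np.load(n+".npy",allow_pickle=True).item(); W=cloud(c); im=c["color"].astype(int)
    Z=W[...,2]; X=W[...,0]; Y=W[...,1]
    wood=(im[...,0]-im[...,2]>35)
    def near(x,y,r): return (abs(X-x)<r)&(abs(Y-y)<r)
    print(n,"table",np.round(np.nanmedian(Z[(abs(Z)<10)]),2))
    b=near(470,21,125)&(Z>21)&(Z<40)&wood; rect("board",W[b])
    th=np.radians(3); d=(X-469.7)*np.cos(th)+(Y-21.6)*np.sin(th); e=-(X-469.7)*np.sin(th)+(Y-21.6)*np.cos(th)
    inn=(abs(d)<65)&(abs(e)<95); ch=inn&(Z<21)&(Z>5); rect("channel",W[ch])
    m=ch&(abs(e)<75); p=np.polyfit(e[m],d[m],1); print(" chan d offset",p, "z",np.round(np.percentile(Z[m],[5,25,50,75]),1),"boardz",np.round(np.median(Z[inn&(Z>22)]),1),"d pct",np.round(np.percentile(d[m],[2,98]),1))
    rect("rest rails wood",W[near(387,-233,50)&(Z>20)&(Z<32)&wood])
    rect("foot/nonwood",W[near(387,-233,42)&(Z>24)&(Z<42)&~wood])
    rect("barrel",W[near(387,-233,30)&(Z>50)&(Z<92)])
    rect("cap",W[near(387,-233,30)&(Z>96)&(Z<112)])
    rect("marker",W[near(359,255,30)&(Z>35)&(Z<62)])
    rect("strip",W[near(433,225,75)&(Z>6)&(Z<18)&wood])
E
```

```text
top table -0.36
board 4133 c [468.9  22.7] size [148.5 217. ] ang 2.9 mean [469.6  23.6  27.2] z50 27.2 pca 92.6
channel 258 c [483.2  22.3] size [ 95.5 167.3] ang 3.0 mean [441.9  21.   15.9] z50 15.8 pca 93.6
 chan d offset [-1.49392816e-02 -2.77139669e+01] z [12.5 14.3 15.7 17.4] boardz 27.3 d pct [-34.1 -23.4]
rest rails wood 156 c [ 386.8 -232.4] size [73.6 60.4] ang 2.2 mean [ 384.6 -231.1   25.9] z50 25.9 pca 11.1
foot/nonwood 279 c [ 387.5 -234.4] size [75.7 62.9] ang 1.7 mean [ 385.8 -229.5   32. ] z50 33.2 pca 1.0
barrel 58 c [ 381.1 -224.1] size [32.5 15.7] ang 35.3 mean [ 380.3 -224.4   71.2] z50 71.3 pca 32.1
cap 90 c [ 385.9 -231.3] size [24.1 24.6] ang 84.3 mean [ 384.9 -230.7  100.3] z50 100.2 pca 9.2
marker 99 c [359.5 255.2] size [20.6 28.4] ang 4.6 mean [358.6 253.8  52.6] z50 53.4 pca 93.6
strip 423 c [432.9 224.6] size [116.3  32.5] ang 4.9 mean [432.6 224.5   8.9] z50 8.7 pca 4.7
scene table -2.55
board 2039 c [469.1  21.3] size [152.6 224.6] ang 3.0 mean [466.6  13.1  24.7] z50 24.7 pca 92.6
channel 101 c [470.2  27.4] size [ 58.2 165.1] ang 3.7 mean [445.8  23.8  16.3] z50 15.6 pca 92.4
 chan d offset [ 1.59351218e-02 -2.36049354e+01] z [12.1 14.1 15.7 19. ] boardz 24.8 d pct [-26.9 -20.3]
rest rails wood 177 c [ 387.5 -236.3] size [79.4 63. ] ang 1.7 mean [ 374.8 -247.9   23.5] z50 23.4 pca 159.6
foot/nonwood 222 c [ 387.3 -233.1] size [40.4 65.3] ang 87.7 mean [ 377.9 -238.2   31.7] z50 31.6 pca 156.9
barrel 179 c [ 379.7 -238.3] size [19.2 33. ] ang 43.8 mean [ 379.3 -238.1   71.4] z50 71.2 pca 137.3
cap 53 c [ 384.9 -234.6] size [18.9 23.5] ang 87.8 mean [ 384.5 -234.2   99.1] z50 99.5 pca 172.2
marker 57 c [357.  252.9] size [19.4 29.1] ang 9.1 mean [356.3 249.2  46.7] z50 48.0 pca 120.0
strip 56 c [431.  221.7] size [111.1  32.4] ang 2.2 mean [437.6 221.2   7.5] z50 7.0 pca 5.3
```

```bash
cat >> h.py <<'E'
def delta(tx,ty,tz,ang):
    "tool-axes shift (mm) and turn (deg) from here to TCP target, tool down, jaw axis at world angle ang"
    from scipy.spatial.transform import Rotation as Ro
    s=sensors.state(); R=np.array(s["eef_rot"]); a=np.radians(ang); x=np.array([np.cos(a),np.sin(a),0]); z=np.array([0,0,-1.])
    G=np.column_stack([x,np.cross(z,x),z])
    print("t",round(s["time_s"],2),"tcp",np.round(s["tcp_pos"],1),"F",np.round(s["contact_force"],1),"w",round(s["grip_width"],1))
    print(" shift here-axes",np.round(R.T@(np.array([tx,ty,tz])-s["tcp_pos"]),1),"goal-axes",np.round(G.T@(np.array([tx,ty,tz])-s["tcp_pos"]),1),"turn",np.round(Ro.from_matrix(R.T@G).as_rotvec(degrees=True),2))
E
python3 -m handwheel '[-0.022,0.03,0,0,0,-7,-0.022,0.03,0,0,0,-7,-0.025,0.025,0,0,0,-7,-0.03,0.025,0,0,0,-7,-0.035,0.02,0,0,0,0,-0.035,0.02,0,0,0,0,-0.035,0.02,0,0,0,0,-0.035,0.02,0,0,0,0]' 0.6 60
python3 -c "from h import *;delta(386,-231,170,92)"
```

```text
time_s: 0.77
tcp_pos: [458.6, 343.5, 224.8]
eef_rot: [[-0.061, 0.998, -0.009], [0.998, 0.061, -0.002], [-0.001, -0.009, -1.0]]
contact_force: [1.8, 0.2, -0.4]
grip_width: 68.5
t 0.77 tcp [458.6 343.5 224.8] F [ 1.8  0.2 -0.4] w 68.5
 shift here-axes [-568.9 -107.    56.6] goal-axes [-571.6  -92.6   54.8] turn [-0.52  0.09  1.5 ]
```

```bash
python3 -m handwheel '[-0.038,0,0,0,0,1.5,-0.038,0,0,0,0,0,-0.038,0,0,0,0,0,-0.038,0,0,0,0,0,-0.038,0,0,0,0,0,-0.038,0,0,0,0,0,-0.038,-0.003,0,0,0,0,-0.038,-0.003,0,0,0,0]'
python3 -m handwheel '[-0.037,-0.01,0,0,0,0,-0.037,-0.01,0,0,0,0,-0.037,-0.01,0,0,0,0,-0.037,-0.01,0,0,0,0,-0.037,-0.01,0.005,0,0,0,-0.037,-0.01,0.01,0,0,0,-0.03,-0.01,0.01,0,0,0,-0.02,-0.01,0.01,0,0,0]'
python3 - <<'E'
from h import *
delta(386,-231,130,92)
c=camera("wrist"); np.save("w1.npy",c,allow_pickle=True); save("pics/w1.png",c["color"]); print(c["fx"],c["cx"],c["cy"])
E
```

```text
time_s: 1.43
tcp_pos: [465.1, 23.0, 223.3]
eef_rot: [[-0.029, 1.0, -0.009], [1.0, 0.029, -0.004], [-0.003, -0.01, -1.0]]
contact_force: [0.9, -0.0, 0.7]
grip_width: 68.5
time_s: 2.1
tcp_pos: [387.3, -268.6, 190.5]
eef_rot: [[-0.025, 1.0, -0.005], [1.0, 0.025, -0.007], [-0.007, -0.005, -1.0]]
contact_force: [0.4, -0.1, -0.2]
grip_width: 68.4
t 2.1 tcp [ 387.3 -268.6  190.5] F [ 0.4 -0.1 -0.2] w 68.4
 shift here-axes [38.  -0.1 60.2] goal-axes [37.6 -0.  60.5] turn [-0.3   0.38 -0.56]
297.3186396354542 257.1470047279191 188.2212628312707
```

View pics/w1.png

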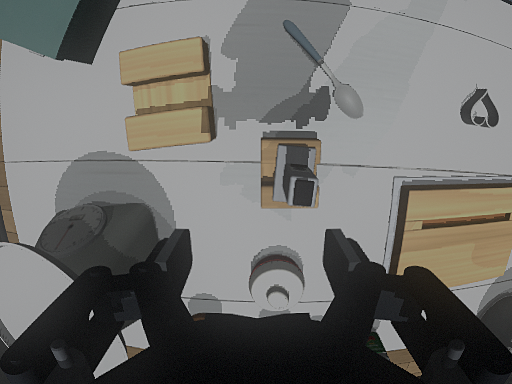

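The wrist picture shows the gauge's cap at (300,190) on the small rest (290,170), the larger rest at (168,95) and the channel at (465,220). I'll localise the cap with the wrist depth.

```bash
cat >> h.py <<'E'
def fcloud(c):
    z=c["range_z"].astype(float); v,u=np.mgrid[:z.shape[0],:z.shape[1]]
    a=(u-c["cx"])/c["fx"]; b=(v-c["cy"])/c["fy"]; r=np.hypot(a,b)+1e-9; k=np.tan(np.minimum(r,1.4))/r
    W=(np.stack([a*k*z,b*k*z,z],-1)-np.array(c["t"]))@np.array(c["R"]); W[z==0]=np.nan
    return W
E
python3 - <<'E'
from h import *
c=np.load("w1.npy",allow_pickle=True).item(); W=fcloud(c); im=c["color"].astype(int); Z=W[...,2];X=W[...,0];Y=W[...,1]
print("table",np.nanmedian(Z[60:120,330:420]))
wood=im[...,0]-im[...,2]>35
def rect(n,m):
    P=W[m]; (cx,cy),(w,h),a=cv2.minAreaRect(P[:,:2].astype(np.float32)); print(n,len(P),np.round([cx,cy],1),np.round([w,h],1),round(a,1),"z",np.round(np.percentile(P[:,2],[10,50,90]),1))
n=(abs(X-387)<55)&(abs(Y+233)<55)
rect("rails",n&(Z>21)&(Z<31)&wood)
rect("foot",n&(Z>31)&(Z<38)&~wood)
rect("cap",n&(Z>97)&(Z<108))
rect("top>94",n&(Z>92)&(Z<108))
b=(abs(X-450)<110)&(abs(Y-30)<115)&(Z>18)&(Z<36)&wood; rect("board part",b)
E
```

```text
table -0.6483481586292916
rails 1007 [ 388.5 -234.3] [74.1 62.7] 1.4 z [24.7 25.8 26.7]
foot 1094 [ 386.6 -231.2] [40.6 60.2] 87.5 z [32.7 33.7 34.7]
cap 743 [ 387.  -231.6] [23.3 25.6] 87.6 z [ 97.5 101.2 102.4]
top>94 873 [ 387.  -231.3] [24.3 26.4] 87.0 z [ 96.6 100.8 102.3]
board part 8413 [471.   22.6] [150.  219.1] 2.7 z [26.3 27.2 28.1]
```

```bash
python3 -m handwheel '[0.018,0,0.005,-0.3,0.4,2,0.018,0,0.01,0,0,2,0.003,0,0.01,0,0,0,0,0,0.015,0,0,0,0,0,0.01,0,0,0,0,0,0.004,0,0,0,0,0,0,0,0,0,0,0,0,0,0,0]' 0.2
python3 -c "from h import *;delta(387,-231.4,62,87.5)"
```

```text
time_s: 2.82
tcp_pos: [380.5, -233.6, 131.1]
eef_rot: [[0.062, 0.998, -0.008], [0.998, -0.062, 0.001], [0.0, -0.008, -1.0]]
contact_force: [-0.7, -0.4, -0.3]
grip_width: 51.3
t 2.82 tcp [ 380.5 -233.6  131.1] F [-0.7 -0.4 -0.3] w 51.3
 shift here-axes [ 2.6  6.9 69. ] goal-axes [ 2.5  6.4 69.1] turn [-0.44 -0.02 -1.07]
```

```bash
python3 -m handwheel '[0.003,0.007,0,-0.6,0,-1.1,0,0,0.012,0,0,0,0,0,0.014,0,0,0,0,0,0.014,0,0,0,0,0,0.01,0,0,0,0,0,0.006,0,0,0,0,0,0,0,0,0,0,0,0,0,0,0]'
python3 -c "from h import *;delta(387,-231.4,62,87.5)"
```

```text
time_s: 3.48
tcp_pos: [395.6, -231.7, 77.7]
eef_rot: [[0.035, 0.999, 0.017], [0.999, -0.035, -0.004], [-0.003, 0.017, -1.0]]
contact_force: [-0.6, 1.0, 0.3]
grip_width: 51.6
t 3.48 tcp [ 395.6 -231.7   77.7] F [-0.6  1.   0.3] w 51.6
 shift here-axes [ 0.1 -8.8 15.5] goal-axes [-0.1 -8.6 15.7] turn [0.97 0.17 0.48]
```

```bash
python3 -m handwheel '[0,-0.008,0.004,0.5,0.1,0.4,0,0,0.004,0.2,0,0,0,0,0.004,0,0,0,0,0,0.003,0,0,0,0,0,0,0,0,0,0,0,0,0,0,0,0,0,0,0,0,0,0,0,0,0,0,0]'
python3 -c "from h import *;delta(387,-231.4,62,87.5)"
```

```text
time_s: 4.15
tcp_pos: [388.3, -232.0, 63.1]
eef_rot: [[0.043, 0.999, 0.007], [0.999, -0.043, -0.003], [-0.002, 0.007, -1.0]]
contact_force: [-0.6, -0.9, -0.0]
grip_width: 51.3
t 4.15 tcp [ 388.3 -232.    63.1] F [-0.6 -0.9 -0. ] w 51.3
 shift here-axes [ 0.6 -1.3  1.1] goal-axes [ 0.6 -1.3  1.1] turn [0.4  0.14 0.06]
```

```bash
python3 -m handwheel '[0.0006,-0.001,0.001,0.4,0.1,0,0,0,0,0,0,0,0,0,0,0,0,0,0,0,0,0,0,0,0,0,0,0,0,0,0,0,0,0,0,0,0,0,0,0,0,0,0,0,0,0,0,0]'
python3 -m handwheel '[0,0,0,0,0,0,0,0,0,0,0,0,0,0,0,0,0,0,0,0,0,0,0,0,0,0,0,0,0,0,0,0,0,0,0,0,0,0,0,0,0,0,0,0,0,0,0,0]' -1 90
python3 -c "from h import *;delta(387,-231.4,62,87.5)"
```

```text
time_s: 4.82
tcp_pos: [387.5, -231.4, 62.4]
eef_rot: [[0.042, 0.999, 0.0], [0.999, -0.042, -0.001], [-0.001, 0.0, -1.0]]
contact_force: [-1.1, 0.8, -0.3]
grip_width: 51.5
time_s: 5.48
tcp_pos: [387.6, -231.4, 62.6]
eef_rot: [[0.042, 0.999, 0.0], [0.999, -0.042, -0.001], [-0.001, 0.0, -1.0]]
contact_force: [-0.5, 0.3, 1.9]
grip_width: 23.2
t 5.48 tcp [ 387.6 -231.4   62.6] F [-0.5  0.3  1.9] w 23.2
 shift here-axes [ 0.  -0.6  0.6] goal-axes [ 0.  -0.6  0.6] turn [0.02 0.05 0.08]
```

```bash
python3 -m handwheel '[0,0,-0.006,0,0,0,0,0,-0.01,0,0,0,0,0,-0.015,0,0,0,0,0,-0.015,0,0,0,0,0,-0.015,0,0,0,0,0,-0.015,0,0,0,0,0,-0.01,0,0,0,0,0,0,0,0,0]'
python3 -c "from h import *;delta(439.8,20.5,120,92.9)"
```

```text
time_s: 6.15
tcp_pos: [385.3, -230.5, 153.0]
eef_rot: [[0.043, 0.999, -0.005], [0.999, -0.043, 0.002], [0.001, -0.005, -1.0]]
contact_force: [0.6, -0.1, -1.7]
grip_width: 22.8
t 6.15 tcp [ 385.3 -230.5  153. ] F [ 0.6 -0.1 -1.7] w 22.8
 shift here-axes [253.   43.9  33.1] goal-axes [247.9  67.1  33. ] turn [-0.29 -0.09 -5.36]
```

```bash
python3 -m handwheel '[0.02,0.008,0,0,0,-1.4,0.03,0.012,0,0,0,-1.4,0.035,0.012,0,0,0,-1.3,0.035,0.01,0,0,0,-1.3,0.03,0.01,0,0,0,0,0.015,0.006,0,0,0,0,0,0,0,0,0,0,0,0,0,0,0,0]'
python3 - <<'E'
from h import *
delta(439.8,20.5,120,92.9)
c=camera("wrist"); np.save("w2.npy",c,allow_pickle=True); save("pics/w2.png",c["color"])
W=fcloud(c); im=c["color"].astype(int); Z=W[...,2];X=W[...,0];Y=W[...,1]
wood=im[...,0]-im[...,2]>35
def rect(n,m):
    P=W[m]; (cx,cy),(w,h),a=cv2.minAreaRect(P[:,:2].astype(np.float32)); print(n,len(P),np.round([cx,cy],1),np.round([w,h],1),round(a,1),"z",np.round(np.percentile(P[:,2],[10,50,90]),1))
rect("board",(abs(X-470)<115)&(abs(Y-22)<130)&(Z>23)&(Z<36)&wood)
rect("chan",(abs(X-440)<22)&(abs(Y-22)<80)&(Z>8)&(Z<20)&wood)
E
```

```text
time_s: 6.82
tcp_pos: [441.8, -59.0, 150.9]
eef_rot: [[-0.051, 0.999, -0.006], [0.999, 0.051, 0.0], [0.001, -0.006, -1.0]]
contact_force: [-0.2, -1.0, -1.7]
grip_width: 23.2
t 6.82 tcp [441.8 -59.  150.9] F [-0.2 -1.  -1.7] w 23.2
 shift here-axes [79.5  2.2 30.9] goal-axes [79.5  2.  30.9] turn [-0.33 -0.04  0.04]
board 16694 [470.5  21.9] [148.7 219.8] 2.7 z [26.3 27.2 28. ]
chan 1075 [441.9  37.8] [ 10.  128.2] 3.0 z [14.7 15.6 16.5]
```

View pics/w2.png

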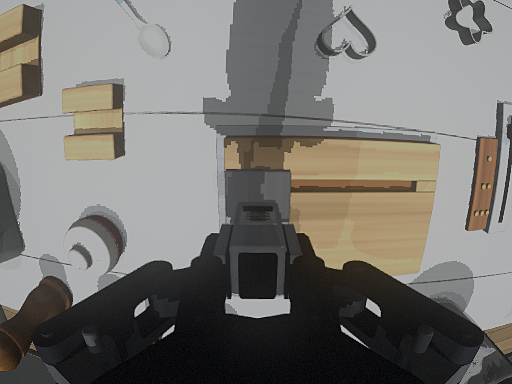

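The gripped gauge is at (258,250), and the channel runs from its right at (290–435,187). Next: locate the channel's edges precisely.

```bash
python3 - <<'E'
from h import *
for f in("w1","w2"):
    c=np.load(f+".npy",allow_pickle=True).item(); W=fcloud(c); im=c["color"].astype(int); Z=W[...,2];X=W[...,0];Y=W[...,1]
    print(f,"cam at",np.round(-np.array(c["R"]).T@c["t"],1))
    t=np.radians(2.8); d=(X-470.5)*np.cos(t)+(Y-21.9)*np.sin(t); e=-(X-470.5)*np.sin(t)+(Y-21.9)*np.cos(t)
    for e0 in range(-80,100,20):
        m=(abs(e-e0)<6)&(abs(d)<60)
        top=m&(Z>25.5)&(Z<30); fl=m&(Z>10)&(Z<18.5)&(d<-15)&(d>-45)
        lo=d[top&(d<-30)&(d>-60)]; hi=d[top&(d>-30)]
        if fl.sum()>5 and len(lo) and len(hi): print(e0,"edges",np.round(lo.max(),1),np.round(hi.min(),1),"floor",np.round(np.percentile(d[fl],[2,98]),1),np.round(np.median(Z[fl]),1),fl.sum())
E
```

```text
w1 cam at [ 320.1 -269.4  333.2]
-80 edges -33.7 -28.5 floor [-30.4 -22.7] 15.8 15
-60 edges -36.0 -23.6 floor [-31.1 -22.6] 16.0 48
-40 edges -35.2 -23.6 floor [-29.6 -22.8] 15.6 40
-20 edges -36.2 -23.6 floor [-31.2 -23.2] 15.8 41
0 edges -35.0 -23.0 floor [-29.8 -22.2] 15.7 36
20 edges -36.5 -23.6 floor [-31.1 -23.1] 15.8 37
40 edges -35.8 -23.3 floor [-30.2 -23.1] 15.5 28
60 edges -35.5 -23.1 floor [-30.4 -22.8] 15.6 31
80 edges -31.2 -29.3 floor [-31.2 -23.2] 16.1 29
w2 cam at [374.8 -62.6 293.7]
-40 edges -35.4 -23.3 floor [-32.2 -23. ] 15.7 119
-20 edges -35.6 -23.2 floor [-32.1 -23. ] 15.6 122
0 edges -35.8 -23.2 floor [-32.4 -22.9] 15.6 118
20 edges -35.9 -23.1 floor [-32.4 -22.9] 15.5 112
40 edges -36.0 -23.4 floor [-32.8 -22.9] 15.5 106
60 edges -36.5 -24.1 floor [-32.9 -23. ] 15.5 103
80 edges -30.2 -29.3 floor [-32.8 -23. ] 15.6 86
```

```bash
python3 -m handwheel '[0.015,0,0.005,-0.3,0,0,0.022,0,0.008,0,0,0,0.022,0,0.008,0,0,0,0.014,0,0.006,0,0,0,0.003,0,0.004,0,0,0,0,0,0,0,0,0,0,0,0,0,0,0,0,0,0,0,0,0]'
python3 -c "from h import *;delta(441.5,20.5,75,92.7)"
```

```text
time_s: 7.53
tcp_pos: [436.3, 7.0, 117.9]
eef_rot: [[-0.033, 0.999, -0.002], [0.999, 0.033, -0.004], [-0.004, -0.002, -1.0]]
contact_force: [-0.1, 0.1, -1.4]
grip_width: 23.2
t 7.53 tcp [436.3   7.  117.9] F [-0.1  0.1 -1.4] w 23.2
 shift here-axes [13.5  5.8 42.9] goal-axes [13.2  5.9 42.9] turn [-0.13  0.24 -0.79]
```

```bash
python3 -m handwheel '[0.007,0.003,0.006,-0.1,0.2,-0.7,0.005,0.002,0.008,0,0,0,0,0,0.008,0,0,0,0,0,0.006,0,0,0,0,0,0.004,0,0,0,0,0,0.002,0,0,0,0,0,0,0,0,0,0,0,0,0,0,0]'
python3 -c "from h import *;delta(441.5,20.5,75,92.7)"
```

```text
time_s: 8.2
tcp_pos: [441.8, 16.9, 80.3]
eef_rot: [[-0.042, 0.999, 0.0], [0.999, 0.042, -0.001], [-0.001, 0.0, -1.0]]
contact_force: [-0.4, 0.2, -2.0]
grip_width: 22.9
t 8.2 tcp [441.8  16.9  80.3] F [-0.4  0.2 -2. ] w 22.9
 shift here-axes [ 3.7 -0.1  5.3] goal-axes [ 3.6 -0.1  5.3] turn [ 0.    0.07 -0.32]
```

```bash
python3 -m handwheel '[0.001,0,0.001,0,0,0.3,0,0,0.002,0,0,0,0,0,0.002,0,0,0,0,0,0.002,0,0,0,0,0,0.001,0,0,0,0,0,0.001,0,0,0,0,0,0,0,0,0,0,0,0,0,0,0]'
python3 -c "from h import *;delta(441.5,18,64,92.7)"
```

```text
time_s: 8.87
tcp_pos: [442.2, 17.9, 71.1]
eef_rot: [[-0.036, 0.999, 0.002], [0.999, 0.036, -0.001], [-0.001, 0.002, -1.0]]
contact_force: [0.0, 0.1, -2.1]
grip_width: 23.1
t 8.87 tcp [442.2  17.9  71.1] F [ 0.   0.1 -2.1] w 23.1
 shift here-axes [ 0.1 -0.7  7.1] goal-axes [ 0.1 -0.7  7.1] turn [ 0.1   0.07 -0.66]
```

```bash
python3 -m handwheel '[0,0,0.001,0.1,0,0,0,0,0.001,0,0,0,0,0,0.001,0,0,0,0,0,0.001,0,0,0,0,0,0.0005,0,0,0,0,0,0.0005,0,0,0,0,0,0,0,0,0,0,0,0,0,0,0]'
python3 -c "from h import *;delta(441.5,18,64,92.7)"
```

```text
time_s: 9.53
tcp_pos: [442.5, 17.9, 66.1]
eef_rot: [[-0.036, 0.999, 0.001], [0.999, 0.036, -0.001], [-0.001, 0.001, -1.0]]
contact_force: [-0.2, 0.7, 0.4]
grip_width: 23.1
t 9.53 tcp [442.5  17.9  66.1] F [-0.2  0.7  0.4] w 23.1
 shift here-axes [ 0.1 -1.   2.1] goal-axes [ 0.1 -1.   2.1] turn [ 0.03  0.06 -0.66]
```

```bash
python3 -m handwheel '[0,-0.0005,0.0005,0,0,0,0,0,0.0004,0,0,0,0,0,0.0004,0,0,0,0,0,0.0003,0,0,0,0,0,0.0003,0,0,0,0,0,0,0,0,0,0,0,0,0,0,0,0,0,0,0,0,0]'
python3 -c "from h import *;delta(441.5,18,64,92.7)"
```

```text
time_s: 10.2
tcp_pos: [442.4, 17.9, 64.3]
eef_rot: [[-0.035, 0.999, 0.002], [0.999, 0.035, -0.001], [-0.001, 0.002, -1.0]]
contact_force: [-0.2, 0.7, 1.3]
grip_width: 23.2
t 10.2 tcp [442.4  17.9  64.3] F [-0.2  0.7  1.3] w 23.2
 shift here-axes [ 0.1 -0.9  0.3] goal-axes [ 0.1 -0.9  0.3] turn [ 0.1   0.06 -0.67]
```

```bash
python3 -m handwheel '[0,0,0.0003,0.1,0,0,0,0,0.0002,0,0,0,0,0,0.0002,0,0,0,0,0,0.0002,0,0,0,0,0,0,0,0,0,0,0,0,0,0,0,0,0,0,0,0,0,0,0,0,0,0,0]'
```

```text
time_s: 10.87
tcp_pos: [442.5, 17.9, 64.0]
eef_rot: [[-0.035, 0.999, 0.0], [0.999, 0.035, -0.001], [-0.001, 0.0, -1.0]]
contact_force: [-0.9, 0.6, 2.5]
grip_width: 23.1
```

```bash
python3 -m handwheel '[0,0,0.0003,0,0,0,0,0,0.0003,0,0,0,0,0,0.0003,0,0,0,0,0,0,0,0,0,0,0,0,0,0,0,0,0,0,0,0,0,0,0,0,0,0,0,0,0,0,0,0,0]'
```

```text
time_s: 11.53
tcp_pos: [442.5, 17.9, 63.9]
eef_rot: [[-0.035, 0.999, 0.001], [0.999, 0.035, -0.001], [-0.001, 0.001, -1.0]]
contact_force: [-0.1, -0.2, 3.2]
grip_width: 22.9
```

```bash
python3 -m handwheel '[0,0,0.0004,0,0,0,0,0,0.0004,0,0,0,0,0,0.0004,0,0,0,0,0,0.0004,0,0,0,0,0,0.0004,0,0,0,0,0,0.0004,0,0,0,0,0,0.0004,0,0,0,0,0,0.0004,0,0,0]'
```

```text
time_s: 12.2
tcp_pos: [442.5, 17.9, 63.3]
eef_rot: [[-0.035, 0.999, 0.003], [0.999, 0.035, -0.0], [-0.0, 0.003, -1.0]]
contact_force: [-2.4, -0.6, 13.0]
grip_width: 23.1
```

```bash
python3 -m handwheel '[0,0,0.0003,0,0,0,0,0,0.0003,0,0,0,0,0,0.0003,0,0,0,0,0,0.0003,0,0,0,0,0,0.0003,0,0,0,0,0,0.0003,0,0,0,0,0,0.0003,0,0,0,0,0,0.0003,0,0,0]'
```

```text
time_s: 12.87
tcp_pos: [442.5, 17.9, 63.4]
eef_rot: [[-0.035, 0.999, 0.004], [0.999, 0.035, 0.001], [0.0, 0.004, -1.0]]
contact_force: [-1.7, 0.4, 11.9]
grip_width: 22.9
```

```bash
python3 -m handwheel '[0,0,0.0002,0,0,0,0,0,0.0002,0,0,0,0,0,0.0002,0,0,0,0,0,0.0002,0,0,0,0,0,0.0002,0,0,0,0,0,0.0002,0,0,0,0,0,0.0002,0,0,0,0,0,0.0002,0,0,0]'
```

```text
time_s: 13.53
tcp_pos: [442.5, 17.8, 63.5]
eef_rot: [[-0.035, 0.999, 0.005], [0.999, 0.035, 0.001], [0.001, 0.005, -1.0]]
contact_force: [-1.5, 0.0, 9.3]
grip_width: 23.5
```

```bash
python3 -m handwheel '[0,0,0.0004,0.05,0,0,0,0,0.00045,0.05,0,0,0,0,0.00045,0.05,0,0,0,0,0.00045,0.05,0,0,0,0,0.00045,0.05,0,0,0,0,0.00045,0.05,0,0,0,0,0.00045,0.05,0,0,0,0,0.00045,0.05,0,0]'
```

```text
time_s: 14.2
tcp_pos: [442.5, 17.9, 63.2]
eef_rot: [[-0.035, 0.999, 0.0], [0.999, 0.035, 0.001], [0.001, 0.0, -1.0]]
contact_force: [-2.6, -0.0, 14.9]
grip_width: 23.2
```

```bash
python3 -m handwheel '[0,0,0.00045,0.05,0,0,0,0,0.00045,0.05,0,0,0,0,0.00045,0.05,0,0,0,0,0.00045,0.05,0,0,0,0,0.00045,0.05,0,0,0,0,0.00045,0.05,0,0,0,0,0.00045,0.05,0,0,0,0,0.00045,0.05,0,0]'
```

```text
time_s: 14.87
tcp_pos: [442.6, 17.8, 63.3]
eef_rot: [[-0.035, 0.999, -0.004], [0.999, 0.035, 0.002], [0.002, -0.004, -1.0]]
contact_force: [-2.5, 0.2, 15.3]
grip_width: 23.2
```

```bash
python3 -m handwheel '[0,0,0.00045,0.05,0,0,0,0,0.00045,0.05,0,0,0,0,0.00045,0.05,0,0,0,0,0.00045,0.05,0,0,0,0,0.00045,0.05,0,0,0,0,0.00045,0.05,0,0,0,0,0.00045,0.05,0,0,0,0,0.00045,0.05,0,0]'
```

```text
time_s: 15.53
tcp_pos: [442.7, 17.8, 63.4]
eef_rot: [[-0.035, 0.999, -0.008], [0.999, 0.035, 0.002], [0.002, -0.008, -1.0]]
contact_force: [-3.4, 0.2, 15.1]
grip_width: 22.9
```

```bash
python3 -m handwheel '[0,0,-0.001,-0.2,0,0,0,0,-0.003,-0.2,0,0,0,0,-0.006,0,0,0,0,0,-0.01,0,0,0,0,0,-0.015,0,0,0,0,0,-0.018,0,0,0,0,0,-0.015,0,0,0,0,0,-0.008,0,0,0]'
python3 - <<'E'
from h import *
delta(388.6,-234,140,91.6)
c=camera("wrist"); save("pics/w3.png",c["color"])
c=camera("scene"); W=c
P=lambda X:(lambda q:(c["fx"]*q[0]/q[2]+c["cx"],c["fy"]*q[1]/q[2]+c["cy"]))(np.array(c["R"])@X+c["t"])
s=sensors.state(); print(np.round(P(np.array(s["tcp_pos"])),0))
E
```

```text
time_s: 16.2
tcp_pos: [440.3, 17.3, 141.2]
eef_rot: [[-0.035, 0.999, -0.008], [0.999, 0.035, 0.001], [0.002, -0.008, -1.0]]
contact_force: [-0.0, -0.3, -2.4]
grip_width: 22.9
t 16.2 tcp [440.3  17.3 141.2] F [-0.  -0.3 -2.4] w 22.9
 shift here-axes [-249.4  -60.4    1.3] goal-axes [-249.8  -58.7    1.2] turn [-0.47 -0.09  0.4 ]
[239. 153.]
```

```bash
python3 - <<'E'
from h import *
im=cv2.imread("pics/w3.png")
cv2.imwrite("pics/w3c.png",cv2.resize(im[150:290,180:330],None,fx=4,fy=4,interpolation=cv2.INTER_CUBIC))
E
```

```text
(no output)
```

View pics/w3c.png

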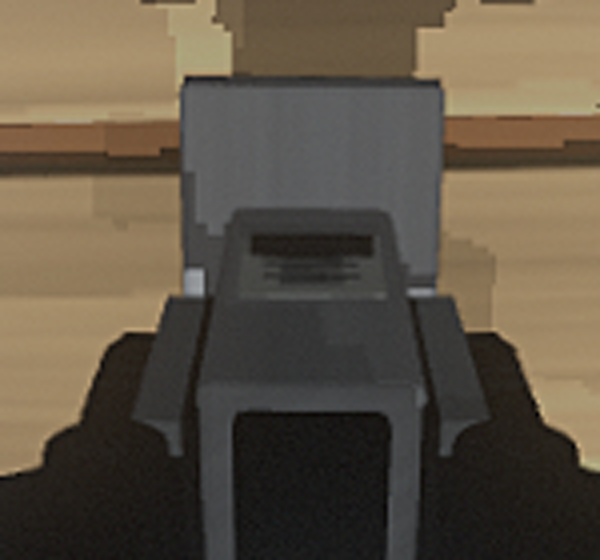

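The pointer (312,243) is low in the window with ticks above it. I compare the profile with the picture from before the press (same grip, same geometry).

```bash
python3 - <<'E'
import cv2,numpy as np
a=cv2.imread("pics/w2.png",0);b=cv2.imread("pics/w3.png",0)
for r in range(196,230): print(r,a[r,246:272].mean().round(),b[r,246:272].mean().round())
o=np.hstack([cv2.resize(i[195:235,225:290],None,fx=6,fy=6,interpolation=cv2.INTER_CUBIC) for i in (a,b)])
cv2.imwrite("pics/cmp.png",cv2.convertScaleAbs(o,alpha=2))
E
```

```text
196 79.0 92.0
197 80.0 93.0
198 80.0 92.0
199 78.0 92.0
200 71.0 94.0
201 69.0 90.0
202 61.0 66.0
203 59.0 58.0
204 61.0 60.0
205 56.0 60.0
206 37.0 56.0
207 34.0 56.0
208 35.0 44.0
209 34.0 28.0
210 34.0 32.0
211 42.0 32.0
212 54.0 31.0
213 49.0 31.0
214 55.0 45.0
215 53.0 53.0
216 46.0 48.0
217 56.0 59.0
218 50.0 51.0
219 45.0 46.0
220 55.0 57.0
221 62.0 66.0
222 67.0 69.0
223 70.0 80.0
224 66.0 77.0
225 56.0 57.0
226 56.0 57.0
227 57.0 56.0
228 57.0 56.0
229 56.0 56.0
```

View pics/cmp.png

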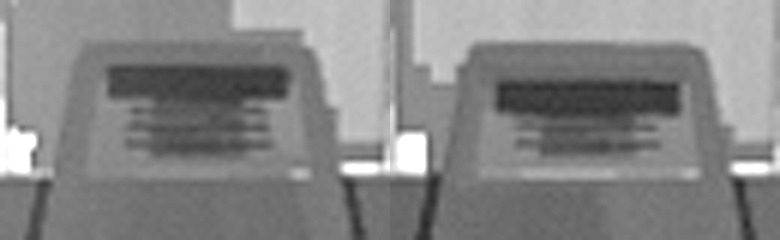

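```bash
python3 - <<'E'
from h import *
s=sensors.state(); R=np.array(s["eef_rot"]); p=np.array(s["tcp_pos"])
c=camera("wrist")
def px(X):
    q=np.array(c["R"])@X+c["t"]; r=np.hypot(q[0],q[1]); th=np.arctan2(r,q[2]); return np.round([c["cx"]+c["fx"]*th*q[0]/r,c["cy"]+c["fy"]*th*q[1]/r],1)
for h in range(12,77,4): print(h,px(p+R@np.array([0,-13.6,36.6-h])))
E
```

```text
12 [257.3 200.7]
16 [257.3 202.9]
20 [257.3 205.1]
24 [257.3 207.5]
28 [257.3 209.9]
32 [257.3 212.5]
36 [257.3 215.2]
40 [257.3 218. ]
44 [257.3 221. ]
48 [257.3 224.1]
52 [257.3 227.4]
56 [257.3 230.9]
60 [257.3 234.6]
64 [257.4 238.5]
68 [257.4 242.6]
72 [257.4 247. ]
76 [257.4 251.6]
```

Pointer moved about 2.9 px, which is about 4.6 mm by projection, so the depth is about 11.4 mm. The camera gives 27.2 − 15.6 = 11.6 mm. That means three studs. Returning to the rest.

```bash
python3 -m handwheel '[-0.025,-0.006,0,-0.4,0,0.4,-0.036,-0.009,0,0,0,0,-0.036,-0.009,0,0,0,0,-0.036,-0.009,0,0,0,0,-0.036,-0.009,0,0,0,0,-0.036,-0.008,0,0,0,0,-0.025,-0.006,0,0,0,0,-0.01,-0.002,0,0,0,0]'
python3 -c "from h import *;delta(388.8,-234.2,100,91.6)"
```

```text
time_s: 17.02
tcp_pos: [387.0, -228.9, 133.0]
eef_rot: [[-0.04, 0.999, -0.007], [0.999, 0.04, 0.005], [0.006, -0.007, -1.0]]
contact_force: [0.1, -0.2, -1.5]
grip_width: 22.8
t 17.02 tcp [ 387.  -228.9  133. ] F [ 0.1 -0.2 -1.5] w 22.8
 shift here-axes [-5.5  1.8 33. ] goal-axes [-5.3  1.6 33. ] turn [-0.4  -0.31  0.71]
```

```bash
python3 -m handwheel '[-0.003,0.002,0.004,-0.3,-0.3,0.7,-0.002,0,0.006,0,0,0,0,0,0.008,0,0,0,0,0,0.008,0,0,0,0,0,0.004,0,0,0,0,0,0,0,0,0,0,0,0,0,0,0,0,0,0,0,0,0]'
python3 -c "from h import *;delta(388.8,-234.2,64.6,91.6)"
```

```text
time_s: 17.68
tcp_pos: [387.7, -230.8, 95.7]
eef_rot: [[-0.029, 1.0, -0.008], [1.0, 0.029, 0.004], [0.004, -0.008, -1.0]]
contact_force: [1.1, -0.1, -1.2]
grip_width: 22.8
t 17.68 tcp [ 387.7 -230.8   95.7] F [ 1.1 -0.1 -1.2] w 22.8
 shift here-axes [-3.5  1.3 31.1] goal-axes [-3.4  1.  31.1] turn [-0.45 -0.23  0.04]
```

```bash
python3 -m handwheel '[-0.004,0.001,0.003,-0.5,-0.3,0,0,0,0.005,0,0,0,0,0,0.005,0,0,0,0,0,0.005,0,0,0,0,0,0.003,0,0,0,0,0,0.001,0,0,0,0,0,0,0,0,0,0,0,0,0,0,0]'
python3 -c "from h import *;delta(388.8,-234.2,63.5,91.6)"
```

```text
time_s: 18.35
tcp_pos: [389.8, -234.9, 71.9]
eef_rot: [[-0.03, 1.0, 0.003], [1.0, 0.03, -0.002], [-0.002, 0.003, -1.0]]
contact_force: [0.6, 0.2, -1.7]
grip_width: 22.9
t 18.35 tcp [ 389.8 -234.9   71.9] F [ 0.6  0.2 -1.7] w 22.9
 shift here-axes [ 0.7 -1.   8.4] goal-axes [ 0.7 -0.9  8.4] turn [0.19 0.13 0.1 ]
```

```bash
python3 -m handwheel '[0.0005,-0.0008,0.002,0.1,0.1,0,0,0,0.002,0,0,0,0,0,0.0015,0,0,0,0,0,0.001,0,0,0,0,0,0.001,0,0,0,0,0,0.0005,0,0,0,0,0,0,0,0,0,0,0,0,0,0,0]'
```

```text
time_s: 19.02
tcp_pos: [389.3, -234.6, 63.5]
eef_rot: [[-0.03, 1.0, 0.002], [1.0, 0.03, -0.001], [-0.001, 0.002, -1.0]]
contact_force: [0.1, 0.1, -1.2]
grip_width: 22.9
```

```bash
python3 -m handwheel '[0,0,0.0003,0.1,0,0,0,0,0.0003,0,0,0,0,0,0.0003,0,0,0,0,0,0.0002,0,0,0,0,0,0.0002,0,0,0,0,0,0,0,0,0,0,0,0,0,0,0,0,0,0,0,0,0]'
```

```text
time_s: 19.68
tcp_pos: [389.4, -234.7, 62.7]
eef_rot: [[-0.03, 1.0, 0.001], [1.0, 0.03, -0.001], [-0.001, 0.001, -1.0]]
contact_force: [0.7, -0.3, 0.3]
grip_width: 22.9
```

```bash
python3 -m handwheel '[0,0,0,0,0,0,0,0,0,0,0,0,0,0,0,0,0,0,0,0,0,0,0,0,0,0,0,0,0,0,0,0,0,0,0,0,0,0,0,0,0,0,0,0,0,0,0,0]' 0.2
python3 -m handwheel '[0,0,-0.01,0,0,0,0,0,-0.015,0,0,0,0,0,-0.02,0,0,0,0,0,-0.02,0,0,0,0,0,-0.02,0,0,0,0,0,-0.02,0,0,0,0,0,-0.02,0,0,0,0,0,-0.01,0,0,0]'
python3 - <<'E'
from h import *
delta(420,0,190,92)
c=camera("wrist"); np.save("w4.npy",c,allow_pickle=True); save("pics/w4.png",c["color"])
W=fcloud(c); im=c["color"].astype(int); Z=W[...,2];X=W[...,0];Y=W[...,1]
wood=im[...,0]-im[...,2]>35
def rect(n,m):
    P=W[m]; (cx,cy),(w,h),a=cv2.minAreaRect(P[:,:2].astype(np.float32)); print(n,len(P),np.round([cx,cy],1),np.round([w,h],1),round(a,1),"z",np.round(np.percentile(P[:,2],[10,50,90]),1))
n=(abs(X-388)<50)&(abs(Y+233)<45)
rect("rails",n&(Z>21)&(Z<31)&wood); rect("foot",n&(Z>31)&(Z<38)&~wood); rect("cap",n&(Z>97)&(Z<108))
E
```

```text
time_s: 20.35
tcp_pos: [390.0, -235.0, 62.8]
eef_rot: [[-0.03, 1.0, 0.002], [1.0, 0.03, -0.002], [-0.002, 0.002, -1.0]]
contact_force: [-1.0, 0.1, -0.1]
grip_width: 51.1
time_s: 21.02
tcp_pos: [387.4, -233.7, 201.2]
eef_rot: [[-0.03, 1.0, -0.005], [1.0, 0.03, 0.002], [0.002, -0.005, -1.0]]
contact_force: [0.7, 0.0, -0.5]
grip_width: 51.3
t 21.02 tcp [ 387.4 -233.7  201.2] F [ 0.7  0.  -0.5] w 51.3
 shift here-axes [232.6  39.5  11.4] goal-axes [232.4  40.7  11.2] turn [-0.27 -0.1  -0.31]
rails 1066 [ 388.4 -234.2] [73.7 62.1] 1.4 z [24.8 25.7 26.6]
foot 1055 [ 388.6 -234.2] [60.2 39.6] 0.8 z [32.9 33.8 34.7]
cap 703 [ 388.7 -234.2] [25.3 23.1] 0.9 z [ 97.5 101.3 102.4]
```

View pics/w4.png

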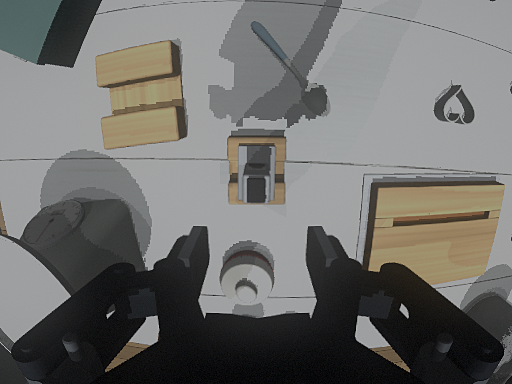

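The gauge stands centred on the rest (388.6,−234.2 against 388.4,−234.2), flat, with its cap at (257,188). On to the marker.

```bash
python3 -m handwheel '[0.025,0.01,0,-0.3,0,0,0.033,0.014,0,0,0,0,0.035,0.014,0,0,0,0,0.035,0.014,0,0,0,0,0.035,0.01,0,0,0,0,0.035,0.006,0,0,0,0,0.035,0,0,0,0,0,0.035,0,0,0,0,0]'
python3 -m handwheel '[0.035,0,0,0,0,-0.7,0.035,-0.004,0,0,0,-0.7,0.035,-0.008,0,0,0,-0.7,0.033,-0.012,0,0,0,-0.7,0.03,-0.012,0,0,0,0,0.025,-0.012,0,0,0,0,0.012,-0.008,0,0,0,0,0,0,0,0,0,0]'
python3 - <<'E'
from h import *
delta(359.5,255,110,94.8)
c=camera("wrist"); np.save("w5.npy",c,allow_pickle=True); save("pics/w5.png",c["color"])
W=fcloud(c); im=c["color"].astype(int); Z=W[...,2];X=W[...,0];Y=W[...,1]
wood=im[...,0]-im[...,2]>35
def rect(n,m):
    P=W[m]; (cx,cy),(w,h),a=cv2.minAreaRect(P[:,:2].astype(np.float32)); print(n,len(P),np.round([cx,cy],1),np.round([w,h],1),round(a,1),"z",np.round(np.percentile(P[:,2],[10,50,90]),1))
n=(abs(X-359)<35)&(abs(Y-254)<30)
rect("marker",n&(Z>48)&(Z<60)); rect("strip",(abs(X-430)<75)&(abs(Y-224)<45)&(Z>5)&(Z<18)&wood)
E
```

```text
time_s: 21.73
tcp_pos: [451.8, 37.8, 200.8]
eef_rot: [[-0.011, 1.0, 0.007], [1.0, 0.011, -0.004], [-0.004, 0.006, -1.0]]
contact_force: [1.8, 0.7, -0.8]
grip_width: 51.1
time_s: 22.4
tcp_pos: [380.5, 258.1, 195.4]
eef_rot: [[-0.074, 0.997, 0.004], [0.997, 0.074, -0.001], [-0.001, 0.004, -1.0]]
contact_force: [0.3, -0.4, -1.3]
grip_width: 51.2
t 22.4 tcp [380.5 258.1 195.4] F [ 0.3 -0.4 -1.3] w 51.2
 shift here-axes [ -1.4 -21.5  85.3] goal-axes [ -1.3 -21.2  85.4] turn [ 0.2   0.07 -0.57]
marker 582 [360.8 256.2] [20.  27.5] 4.6 z [51.5 53.8 55. ]
strip 2489 [434.2 224.4] [118.2  33.1] 5.1 z [6.9 7.8 9. ]
```

```bash
python3 - <<'E'
from h import *
c=np.load("w5.npy",allow_pickle=True).item()
W=fcloud(c); im=c["color"]; Z=W[...,2]; t=np.radians(4.8)
al=(W[...,0]-360.8)*np.cos(t)+(W[...,1]-256.2)*np.sin(t); ac=(W[...,0]-360.8)*np.sin(t)-(W[...,1]-256.2)*np.cos(t)
m=(al>0)&(al<140)&(ac>20)&(ac<62)&(Z>4)&(Z<18)
g=im[...,1].astype(int)-0.5*im[...,0]; thr=np.median(g[m])+18
s=(m&(g>thr)).astype(np.uint8); k,l,st,ce=cv2.connectedComponentsWithStats(s)
for i in range(1,k):
    if st[i,4]>=3: q=l==i; print(st[i,4],np.round(ce[i]),np.round([al[q].mean(),ac[q].mean()],1))
v,u=np.where(m); o=im[v.min()-10:v.max()+10,u.min()-60:u.max()+10]; save("pics/w5c.png",cv2.resize(o,None,fx=4,fy=4)[:600,:800]); print(u.min()-60,v.min()-10,o.shape)
E
```

```text
4 [209. 164.] [16.2 55. ]
3 [210. 182.] [36.8 54.9]
21 [224. 182.] [35.8 37.9]
3 [211. 199.] [57.6 54.8]
20 [221. 211.] [70.9 43.1]
15 [230. 211.] [70.7 32.8]
6 [213. 230.] [96.9 54.9]
13 [218. 238.] [105.8  48. ]
18 [227. 238.] [106.   37.9]
17 [235. 238.] [105.8  27.8]
6 [214. 242.] [114.2  54.6]
6 [238. 254.] [130.   24.7]
149 150 (114, 102, 3)
```

View pics/w5c.png

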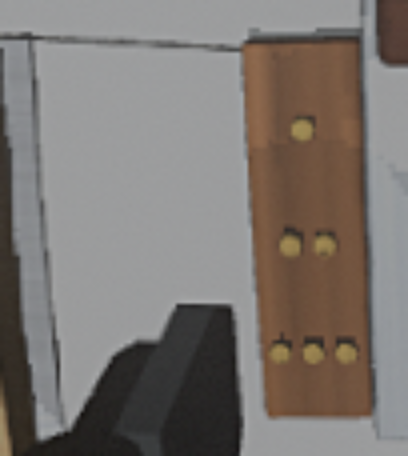

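The studs lie 35.8, 70.8 and 105.9 mm ahead of the marker (one, two and three studs in the crop at rows 128, 243, 350). So I move it 106 mm. Descending to grip.

```bash
python3 -m handwheel '[-0.001,-0.01,0.008,0.2,0,-0.5,0,-0.01,0.012,0,0,0,0,0,0.016,0,0,0,0,0,0.018,0,0,0,0,0,0.018,0,0,0,0,0,0.012,0,0,0,0,0,0.006,0,0,0,0,0,0,0,0,0]'
python3 -c "from h import *;delta(360.8,256.2,28,94.8)"
```

```text
time_s: 23.12
tcp_pos: [366.0, 245.6, 100.7]
eef_rot: [[-0.072, 0.997, 0.003], [0.997, 0.072, -0.004], [-0.005, 0.003, -1.0]]
contact_force: [0.3, -0.2, -0.3]
grip_width: 51.3
t 23.12 tcp [366.  245.6 100.7] F [ 0.3 -0.2 -0.3] w 51.3
 shift here-axes [11.3 -4.7 72.6] goal-axes [11.1 -4.3 72.7] turn [ 0.15  0.27 -0.68]
```

```bash
python3 -m handwheel '[0.009,-0.004,0.005,0.1,0.3,-0.6,0.003,0,0.006,0,0,0,0,0,0.008,0,0,0,0,0,0.008,0,0,0,0,0,0.006,0,0,0,0,0,0.004,0,0,0,0,0,0,0,0,0,0,0,0,0,0,0]'
python3 -c "from h import *;delta(360.8,256.2,28,94.8)"
```

```text
time_s: 23.78
tcp_pos: [362.6, 258.1, 61.2]
eef_rot: [[-0.082, 0.997, 0.003], [0.997, 0.082, 0.002], [0.002, 0.003, -1.0]]
contact_force: [-0.2, -0.6, 0.2]
grip_width: 51.2
t 23.78 tcp [362.6 258.1  61.2] F [-0.2 -0.6  0.2] w 51.2
 shift here-axes [-1.8 -2.1 33.2] goal-axes [-1.7 -2.  33.2] turn [ 0.17 -0.12 -0.12]
```

```bash
python3 -m handwheel '[-0.002,-0.002,0.004,0.1,-0.1,0,0,0,0.006,0,0,0,0,0,0.006,0,0,0,0,0,0.006,0,0,0,0,0,0.004,0,0,0,0,0,0.002,0,0,0,0,0,0,0,0,0,0,0,0,0,0,0]'
python3 -c "from h import *;delta(360.8,256.2,30,94.8)"
```

```text
time_s: 24.45
tcp_pos: [360.9, 255.7, 30.4]
eef_rot: [[-0.081, 0.997, 0.001], [0.997, 0.081, 0.0], [0.0, 0.002, -1.0]]
contact_force: [-0.1, 0.1, 0.6]
grip_width: 51.8
t 24.45 tcp [360.9 255.7  30.4] F [-0.1  0.1  0.6] w 51.8
 shift here-axes [ 0.5 -0.   0.4] goal-axes [ 0.5 -0.   0.4] turn [ 0.09 -0.02 -0.14]
```

```bash
python3 -m handwheel '[0.0005,0,0,0,0,-0.1,0,0,0,0,0,0,0,0,0,0,0,0,0,0,0,0,0,0,0,0,0,0,0,0,0,0,0,0,0,0,0,0,0,0,0,0,0,0,0,0,0,0]' -1 25
python3 -m handwheel '[0,0.005,0,0,0,0,0,0.01,0,0,0,0,0,0.012,0,0,0,0,0,0.012,0,0,0,0,0,0.01,0,0,0,0,0,0.006,0,0,0,0,0,0,0,0,0,0,0,0,0,0,0,0]'
python3 -c "from h import *;delta(360.9+105.9*.9965,255.7+105.9*.0837,30,94.8)"
```

```text
time_s: 25.12
tcp_pos: [360.9, 256.2, 30.6]
eef_rot: [[-0.083, 0.997, 0.002], [0.997, 0.083, 0.001], [0.0, 0.002, -1.0]]
contact_force: [-0.6, -0.1, -3.5]
grip_width: 27.2
time_s: 25.78
tcp_pos: [419.9, 261.3, 30.6]
eef_rot: [[-0.084, 0.996, -0.0], [0.996, 0.084, 0.0], [0.0, -0.0, -1.0]]
contact_force: [-1.0, 1.4, 0.0]
grip_width: 27.5
t 25.78 tcp [419.9 261.3  30.6] F [-1.   1.4  0. ] w 27.5
 shift here-axes [-0.7 46.6  0.6] goal-axes [-0.7 46.6  0.6] turn [-0.02 -0.03  0.01]
```

```bash
python3 -m handwheel '[0,0.005,0,0,0,0,0,0.01,0,0,0,0,0,0.012,0,0,0,0,0,0.009,0,0,0,0,0,0.006,0,0,0,0,0,0.002,0,0,0,0,0,0,0,0,0,0,0,0,0,0,0,0]'
python3 -c "from h import *;delta(360.9+105.9*.9965,255.7+105.9*.0837,30,94.8)"
```

```text
time_s: 26.45
tcp_pos: [466.2, 265.4, 30.6]
eef_rot: [[-0.085, 0.996, -0.002], [0.996, 0.085, -0.0], [0.0, -0.002, -1.0]]
contact_force: [-1.8, 0.6, 1.3]
grip_width: 27.4
t 26.45 tcp [466.2 265.4  30.6] F [-1.8  0.6  1.3] w 27.4
 shift here-axes [-0.9  0.1  0.6] goal-axes [-0.9  0.1  0.6] turn [-0.1 -0.   0.1]
```

Release, rise and check everything.

```bash
python3 -m handwheel '[0,0,0,0,0,0,0,0,0,0,0,0,0,0,0,0,0,0,0,0,0,0,0,0,0,0,0,0,0,0,0,0,0,0,0,0,0,0,0,0,0,0,0,0,0,0,0,0]' 0.2
python3 -m handwheel '[0,0,-0.008,0,0,0,0,0,-0.015,0,0,0,0,0,-0.02,0,0,0,0,0,-0.025,0,0,0,0,0,-0.025,0,0,0,0,0,-0.025,0,0,0,0,0,-0.02,0,0,0,0,0,-0.01,0,0,0]'
python3 - <<'E'
from h import *
c=camera("wrist"); W=fcloud(c); Z=W[...,2];X=W[...,0];Y=W[...,1]
P=W[(abs(X-466)<30)&(abs(Y-265)<30)&(Z>48)&(Z<60)]
if len(P): print("marker wrist",cv2.minAreaRect(P[:,:2].astype(np.float32)))
c=camera("top"); W=cloud(c); save("pics/top9.png",c["color"]); Z=W[...,2];X=W[...,0];Y=W[...,1]
for n,x,y,lo,hi in(("marker",466,265,40,70),("foot",388,-234,31,42),("cap",388,-234,97,112)):
    P=W[(abs(X-x)<35)&(abs(Y-y)<35)&(Z>lo)&(Z<hi)]; print(n,len(P),len(P) and cv2.minAreaRect(P[:,:2].astype(np.float32)))
E
```

```text
time_s: 27.12
tcp_pos: [465.9, 264.8, 31.1]
eef_rot: [[-0.086, 0.996, -0.001], [0.996, 0.086, -0.001], [-0.001, -0.001, -1.0]]
contact_force: [0.1, 0.6, 0.3]
grip_width: 51.2
time_s: 27.78
tcp_pos: [463.8, 263.8, 186.6]
eef_rot: [[-0.087, 0.996, -0.006], [0.996, 0.087, -0.004], [-0.003, -0.007, -1.0]]
contact_force: [0.9, 0.7, -0.1]
grip_width: 51.3
marker wrist ((466.4642639160156, 265.2250061035156), (20.626237869262695, 27.23155975341797), 5.61707067489624)
marker 0 0
foot 190 ((387.40057373046875, -236.58468627929688), (60.40212631225586, 43.97224807739258), 0.5634327530860901)
cap 78 ((387.2349548339844, -234.29428100585938), (24.955934524536133, 23.1512508392334), 2.4723682403564453)
```

View pics/top9.png

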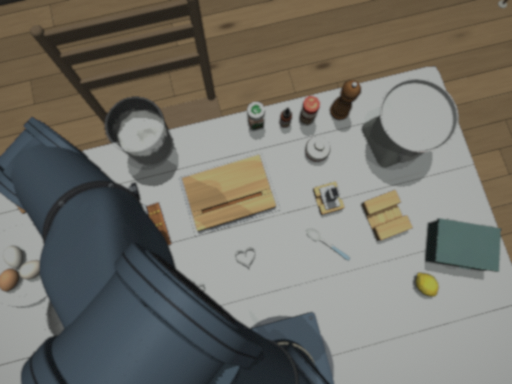

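The gauge is upright on its rest at (328,198) and the bystanders haven't moved. The arm hides the marker here, but the wrist depth puts it at (466.5,265.2), within 1 mm of the three-stud station. Handing in.

```bash
python3 -c "
from h import *
order.sign_off()"
```

```text
the job is handed in; nothing more can be done
```

The job is handed in at about 28 s of robot time. The gauge is back on its rest and the marker is at the three-stud station. The hand-in gave no verdict.

- **Press:** I pressed the gauge into the channel and held about 15 N at the wrist sensor for the last 2 s. That is about 13 N on the foot after allowing for the gauge's weight and the probe. The highest wrist reading was 15.3 N; forces were read only at the end of each move, so the peak between readings was not seen. The tool tilt drifted to about 0.008 rad during the hold, against a limit of 0.04.
- **Depth:** The pointer moved about 4.6 mm, which makes the channel about 11.4 mm deep. The camera's depth measurement gave 11.6 mm. Both are above 11 mm, so three studs, though within 1 mm of the two-stud limit.
- **Gauge on its rest:** It stands flat, less than 1 mm from the rest's middle by the wrist camera. The top camera agreed to about 3 mm, within its noise. I did not look at the pointer again after setting the gauge down. The wrist force stayed near zero while lowering it.
- **Marker:** It moved 106 mm and ended within about 1 mm of the three studs by the wrist camera. The arm blocked the top camera, so that is the only check on it.
- **Other things:** The timer and spice jar show no movement in the last picture, and the gripper was clear of everything at hand-in.

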